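Set the pan-pressing die to 4 and close it with its punch

ROBOT

A 6-joint arm with a two-finger parallel gripper is mounted at the origin on the work surface. World frame = base frame: x ahead of the robot, y to its left, z up, the work surface at z = 0. Lengths are in m, angles in rad, forces in N, time in s.
With the tool pointing down it reaches from about 0.3 to 0.875 m from the base axis. Payload 6.4 kg.
Tool frame: the origin (TCP) lies midway between the tips of the shut fingers; the grasp point (between the pads) lies 19 mm behind it; z points along the fingers, y is the line along which they close (so a half turn about z gives the same grasp; the last joint's range is limited). The gripper opens to 85 mm and grips with 20 to 120 N. Pads are 22 mm wide; open, the fingers measure 114 mm over their backs; the gripper's body (76 mm by 85 mm) begins 54 mm behind the grasp point. The pads swing forward as they close: fully open they stand 13 mm farther back than shut.
Start: joints at [0.961, 0.181, 1.607, -0, 1.354, -0.206], TCP at [0.226, 0.529, 0.231] pointing down, gripper open.
Joint ranges: [-2.99, 2.99], [-0.89, 2.07], [0.3, 2.58], [-1.14, 4.28], [0, 2.63], [-3.12, 3.12]. Speed limits (rad/s): [2.57, 2.57, 3.01, 3.14, 3.14, 3.14].

INTERFACE

Orientations are given as a unit quaternion [w, x, y, z].
In Python, from bench import ctrl gives the robot as it stands. The module is installed in compiled form; this text tells all that it offers.
- The arm moves only by the tool move_arm, never from a script. Its argument "plan" is one flat list of numbers, 6 for each row, row after row: the shift along the world's x, y, z in units of 50 mm (1.0 is 50 mm), then the turn, a rotation vector about the world's x, y, z in rad. A call has 1 to 10 rows; each row is the pose to reach, as a shift and turn from the pose commanded when the call began; what a row does not reach only later rows make up. A row lasts 1/8 s, in which the tool goes at most 62.5 mm and 10.7 degrees, less where a joint would pass 70% of its speed; a pose out of reach is approached as far as the arm can. A call with a gripper value outside its range is refused whole. "grip" is the finger opening in mm, from 0 to 85.4, set as the call begins (left out, the last holds). The fingers move at their own pace and stop on an object; the grip force is fixed at half the most. Time passes only in rows, so rows that repeat a pose let the fingers close. It gives the time, the measured TCP pose, the force, the opening and the grip force at its end, in the units of the state.
- ctrl.get_obs(): the state, without advancing time (a new reading comes with each control period).
- ctrl.camera(name): name is "scene" or "top" or "wrist"; returns a dict with "pixels" (400x640x3 uint8, red, green, blue), "fx", "fy", "cx", "cy" (pixels), "origin" and "attitude" of the camera in the world. Camera axes: x right, y down, z forward; pixel columns grow to the right and rows downward; lengths in m; the calibration is good to about 2 mm. A picture is of the moment at which its call begins. There is no depth.
- ctrl.hand_in(): hands the job in; it is judged then, once.
The state is a dict: "time_s": time; "q": joint angles; "dq": joint speeds; "joint_efforts": joint torques, N m; "eef_pos": TCP position; "eef_rot": TCP orientation; "wrist_force": force on the tool from outside, world axes, zero at the start; "torque": the same for the moment, N m; "opening": opening from 0.0 (shut) to 1.0 (fully open); "grasp_force": force on a finger pad.
Only numpy, scipy, OpenCV 4.12 (cv2) and the standard library are available. Lean on these libraries where they do the work, as an engineer would, in place of code of your own. Each camera call takes 0.05 s, during which the arm holds its last target. There are 200 camera calls.

TASK

Get the pan-pressing die ready for a dry trial. With the bore still empty, turn its knurled depth sleeve to 4; then fit the tight round punch (the large one, not the small or the square one): hold it leaning over by about 10 degrees or a little more, start its lower edge a few millimetres into the bore while it leans, then straighten it and slide it down under control, without letting it drop, until its shoulder sits flat on the die, and let go. Leave the other two punches and the jar where they stand.

Things in the scene. Friction and masses are not known exactly. Their poses are not given: they have to be found in the camera images.
- sleeve (a joint): rotation of the knurled depth sleeve (rad), growing counter-clockwise seen from above. It clicks into a spring detent at each of its numbers 1 to 6, 25 degrees apart: 1 reads 0, 2 reads 0.436, 3 reads 0.873, 4 reads 1.309, 5 reads 1.745, 6 reads 2.182 (end stops at 1 and 6). It starts at 1, 2 or 3. A detent takes about 0.15 N m to pass; let go, the sleeve settles on the nearest number
- sleeve_grip (a point): point on the sleeve's axis at the height to grip it, 40 mm above the bench. The aluminium sleeve is a round ring 66 mm in diameter, 17 to 50 mm above the bench, numbered on its top face, round the die body (44 mm in diameter, rising 20 mm above it) and over a square base plate 130 mm wide and 12 mm thick. Grip it across its diameter from above, at any yaw, before the punch is in
- die_index (a point): top end of the black index line on the die body, 22 mm from the bore's axis at the edge of the top face, on the die's +x side. The number set is the one on the sleeve's top face below this line
- die_mouth (a point): centre of the mouth of the die's bore, on the die's flat top face, 70 mm above the bench; z up along the bore. The steel die and its base plate are fixed to the bench. The bore is 25 mm in diameter with a 1.8 mm lead-in chamfer and 31 to 36 mm deep (1 mm deeper for each number on the sleeve)
- punch_mid (a point): centre, half-way up, of the large round steel punch, standing in a low black tray (floor 4 mm, rim 14 mm above the bench). It is 80 mm high, about 0.28 kg: from the foot up a round shank 24 mm in diameter and 30 mm long, a shoulder 36 mm in diameter and 6 mm thick, a round grip 22 mm in diameter and 44 mm long (from 4 mm below this point to 40 mm above it). z points up along the punch
- punch_foot (a point): centre of the flat lower end of that punch's shank, 40 mm below punch_mid; z points up along the punch. Fully home it is 30 mm below die_mouth. Leaning 12 degrees, its lower edge can go some 5 mm into the bore
- punch_sq_mid (a point): centre of the square punch (bystander), upright in the same tray: 80 mm high, shank 22 mm square, shoulder 34 mm square, round grip 22 mm in diameter
- punch_s_mid (a point): centre of the small round punch (bystander), upright in the same tray: 70 mm high, shank 16 mm, shoulder 26 mm, grip 16 mm in diameter. The three punches stand 85 mm apart in a row, in any order
- jar_mid (a point): centre of a small closed cosmetic jar (bystander) on the bench, white with a black cap, 52 mm in diameter and 45 mm high

How it is judged:
By the outcome, as a careful person would: the job done as asked, in the order asked, and still so for the second after the job is handed in, with the robot touching nothing.
It also fails if it takes over 64 s, if anything falls off the work surface, if the arm or the gripper's body presses on something with over 40 N, if the wrist force passes 120 N, or if a joint passes its speed limit or range.

## Working session

There is one attempt and no reset: what is moved stays moved. The work goes in short steps, Python scripts to look and compute and a tool call to move; the robot and the scene stay as the last step left them, time stands still between calls to the robot, and variables do not carry over. Pictures are saved under pics/ and viewed, at most 10 in all, crops included, and the job is handed in when it is done.

Besides the shell and the picture viewer there is one more tool, called by a JSON object that holds its "op" and its "data", one argument or row to a line. move_arm: Moves the arm, as the interface text tells. Its arguments: {"type":"object","properties":{"plan":{"type":"array"},"grip":{"type":"number"}},"required":["plan"]}

```bash
mkdir -p pics; cat > h.py <<'E'
import numpy as np, cv2
from bench import ctrl
from scipy.spatial.transform import Rotation as R
def att(c):
    a=np.array(c["attitude"]); return a if a.shape==(3,3) else R.from_quat(a[[1,2,3,0]]).as_matrix()
def ray(c,u,v,z):
    d=att(c)@np.array([(u-c["cx"])/c["fx"],(v-c["cy"])/c["fy"],1]); o=np.array(c["origin"])
    return o+d*(z-o[2])/d[2]
def proj(c,p):
    q=att(c).T@(np.array(p)-c["origin"]); return c["fx"]*q[0]/q[2]+c["cx"],c["fy"]*q[1]/q[2]+c["cy"]
def save(c,n): cv2.imwrite("pics/"+n,np.ascontiguousarray(c["pixels"][:,:,::-1]))
E
python3 - <<'E'
from h import *
import pickle
for n in("top","scene"):
    c=ctrl.camera(n); save(c,n+"0.png"); pickle.dump(c,open(n+".pkl","wb"))
    print(n,c["fx"],c["cx"],c["cy"],c["origin"],c["attitude"])
print(ctrl.get_obs())
E
```

```text
top 457.43520565935677 327.1179398210909 194.14645817142633 [0.43391435 0.03304224 1.07862869] [ 0.05726409 -0.70087917  0.70878426 -0.05580395]
scene 517.4949443536309 320.68877727373604 199.46005746511238 [ 1.27732568 -0.06356121  0.69832202] [-0.31416432  0.70722651  0.57471081 -0.26615584]
{'time_s': 0.1, 'q': array([ 9.60743612e-01,  1.81470397e-01,  1.60789172e+00,  2.68929369e-05,
        1.35379716e+00, -2.06298710e-01]), 'dq': array([-0.00053844, -0.00168249, -0.00206739,  0.0014719 ,  0.00024075,
       -0.00143463]), 'joint_efforts': array([ 5.51018784e-04, -4.45875657e+01, -3.52238095e+01, -2.38974144e-04,
        4.17482472e-03, -1.73093906e-05]), 'eef_pos': array([0.22559315, 0.52836953, 0.23048006]), 'eef_rot': array([-3.22973454e-04,  2.00511352e-01,  9.79691066e-01, -7.13746049e-04]), 'wrist_force': array([-0.21736598,  0.07187771,  0.19256897]), 'torque': array([-0.06849888,  0.07231374,  0.07783263]), 'grasp_force': 0.0, 'opening': 1.000193345171371}
```

View pics/top0.png

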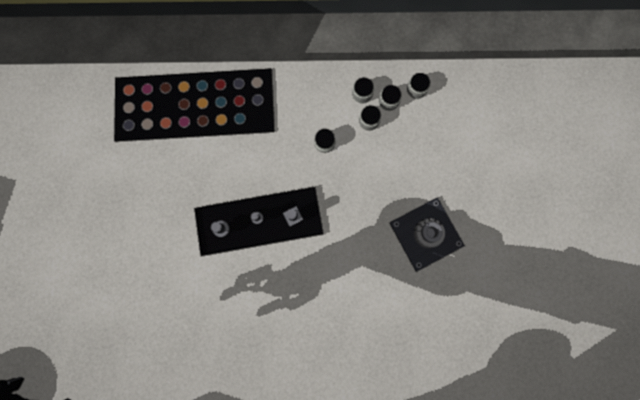

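View pics/scene0.png

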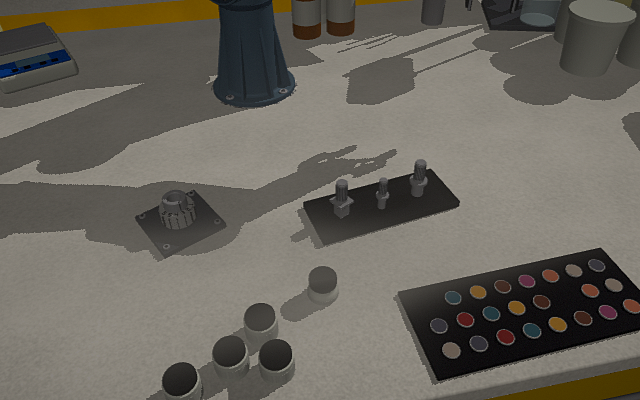

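The top view shows the tray with the large round punch at (219,228), the small one at (257,217) and the square one at (292,215). The die is at (430,233). The scene view agrees: square at (342,198), small at (382,193), large round at (419,178), die at (178,210).

```bash
python3 - <<'E'
from h import *
import pickle
t=pickle.load(open("top.pkl","rb")); s=pickle.load(open("scene.pkl","rb"))
P=lambda c,x,y,w,h,k:cv2.resize(np.ascontiguousarray(c["pixels"][y:y+h,x:x+w,::-1]),None,fx=k,fy=k,interpolation=cv2.INTER_CUBIC)
im=np.vstack([np.hstack([P(t,385,190,80,58,5)[:,:400],P(s,130,180,100,72,4)[:288][:, :400][:290]][:1]+[cv2.resize(P(s,130,180,100,72,4),(400,290))]),
 np.hstack([P(t,195,190,133,100,3)[:300,:399],cv2.resize(P(s,300,150,160,120,3),(401,300))])])
im=np.clip(im.astype(float)*1.5,0,255).astype(np.uint8)
cv2.imwrite("pics/crop1.png",im);print(im.shape)
for n,u,v,z in[("die",430,233,.06),("L",219,228,.084),("S",257,217,.074),("Q",292,215,.084)]:print(n,ray(t,u,v,z).round(4))
print(ray(s,419,163,.084).round(4),ray(s,176,197,.07).round(4))
# base plate corners via dark mask
g=cv2.cvtColor(t["pixels"],cv2.COLOR_RGB2GRAY)
print(g[225:245:5,390:470:8])
E
```

```text
(590, 800, 3)
die [ 0.5083 -0.1936  0.06  ]
L [0.5225 0.2705 0.084 ]
S [0.5468 0.1896 0.074 ]
Q [0.5492 0.1115 0.084 ]
[0.5277 0.2729 0.084 ] [ 0.5116 -0.1934  0.07  ]
[[ 60  49  27  28  62  97 101  25  90 103]
 [105  28  28  25  39  69  55  24  27 101]
 [102  28  27  34  36  65  59  25  27 105]
 [103  65  29  29  79  66  72  26  26  79]]
```

View pics/crop1.png

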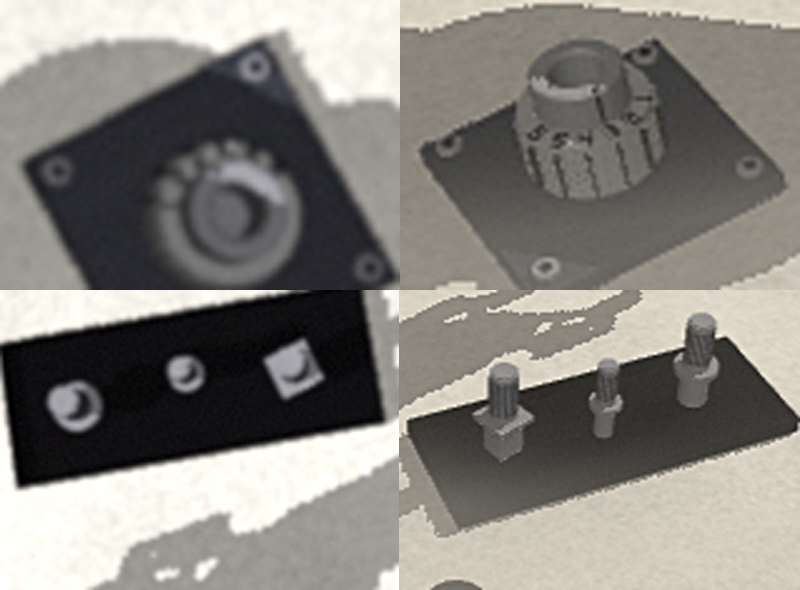

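The crops show the die tilted about 27° in yaw. The numbers run 6 to 1 from left to right as the scene camera sees them, and the index is near 3. I'll move the hand above the die for a close look.

{"op": "move_arm", "data": {
  "plan": [5.6,-14.4,0,0,0,-1.0,5.6,-14.4,0,0,0,-1.0,5.6,-14.4,0,0,0,-1.0,5.6,-14.4,0,0,0,-1.0,5.6,-14.4,0,0,0,-1.0,5.6,-14.4,0,0,0,-1.0,5.6,-14.4,0,0,0,-1.0,5.6,-14.4,0,0,0,-1.0,5.6,-14.4,0,0,0,-1.0,5.6,-14.4,0,0,0,-1.0],
  "grip": 85
}}

```text
time_s: 1.35
eef_pos: [0.4527, -0.0558, 0.2312]
eef_rot: [0.0, 0.646, 0.763, 0.0]
wrist_force: [1.4, 1.5, 0.3]
opening: 0.999
grasp_force: 0.0
```

{"op": "move_arm", "data": {
  "plan": [1.0,-2.6,0,0,0,0,1.0,-2.6,0,0,0,0,1.0,-2.6,0,0,0,0,1.0,-2.6,0,0,0,0,1.0,-2.6,0,0,0,0]
}}

```text
time_s: 1.98
eef_pos: [0.5019, -0.1821, 0.231]
eef_rot: [-0.001, 0.645, 0.764, 0.0]
wrist_force: [-0.6, -0.8, 0.4]
opening: 0.994
grasp_force: 0.0
```

```bash
python3 - <<'E'
from h import *
import pickle
c=ctrl.camera("wrist"); save(c,"w1.png"); pickle.dump(c,open("w1.pkl","wb"))
o=ctrl.get_obs();print(o["eef_pos"],o["eef_rot"],o["q"],c["origin"],c["attitude"],c["fx"],proj(c,[.5085,-.1935,.07]))
E
```

```text
[ 0.50208557 -0.18202862  0.23123196] [-3.09490129e-04  6.45019651e-01  7.64165914e-01  1.02827881e-04] [-5.70382694e-01  8.97357425e-02  1.70932084e+00  2.92090153e-04
  1.34312299e+00 -7.39146946e-01] [ 0.49018102 -0.11164592  0.37303231] [0.1430968  0.98616061 0.08291276 0.01166315] 284.0115622911991 (np.float64(324.7768540358008), np.float64(193.95322770101853))
```

View pics/w1.png

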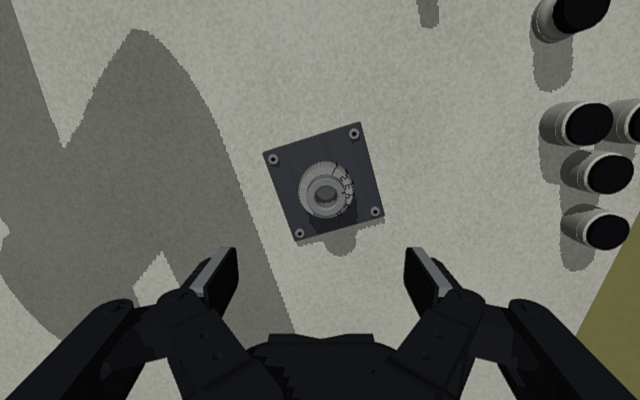

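The wrist view shows the die centred near (325,195), with its base corners at (262,153), (360,122), (385,216) and (297,242). I'll enlarge it to read the sleeve.

```bash
python3 - <<'E'
from h import *
import pickle
w=pickle.load(open("w1.pkl","rb")); t=pickle.load(open("top.pkl","rb")); s=pickle.load(open("scene.pkl","rb"))
P=lambda c,x,y,w,h,k:cv2.resize(np.ascontiguousarray(c["pixels"][y:y+h,x:x+w,::-1]),None,fx=k,fy=k,interpolation=cv2.INTER_CUBIC)
im=np.hstack([P(w,293,155,66,66,6)[:,:396],P(s,155,184,44,44,9)])
cv2.imwrite("pics/crop2.png",np.clip(im*1.6,0,255).astype(np.uint8))
# base-plate outline: dark blob, min-area rectangle
for n,c,roi in(("w",w,(245,105,160,150)),):
    x,y,a,b=roi; p=c["pixels"][y:y+b,x:x+a].astype(int); 
    m=((p[...,2]>p[...,0]+5)&(p.max(2)<100)).astype(np.uint8)
    k=max(cv2.findContours(cv2.morphologyEx(m,cv2.MORPH_CLOSE,np.ones((5,5))),0,2)[0],key=cv2.contourArea)
    q=cv2.approxPolyDP(cv2.convexHull(k),8,True)[:,0]+[x,y]; print(n,q.tolist())
for c,q in((w,[(262,153),(360,122),(385,216),(297,242)]),(t,[(389,221.5),(440,197),(465,245),(415,271.5)])):
    W=np.array([ray(c,u,v,.012)[:2] for u,v in q]); print(W.round(4).tolist(),W.mean(0).round(4))
    d=np.diff(np.vstack([W,W[:1]]),axis=0);print(np.degrees(np.arctan2(d[:,1],d[:,0])).round(1),np.hypot(*d.T).round(4))
E
```

```text
w [[358, 122], [383, 214], [295, 239], [263, 153]]
[[0.4245, -0.1695], [0.539, -0.1117], [0.5974, -0.226], [0.4858, -0.2838]] [ 0.5117 -0.1977]
[  26.8  -62.9 -152.6  118.2] [0.1282 0.1284 0.1256 0.1297]
[[0.5397, -0.1097], [0.5963, -0.2318], [0.4831, -0.284], [0.4238, -0.1657]] [ 0.5107 -0.1978]
[ -65.1 -155.2  116.6   25.8] [0.1346 0.1247 0.1324 0.1287]
```

View pics/crop2.png

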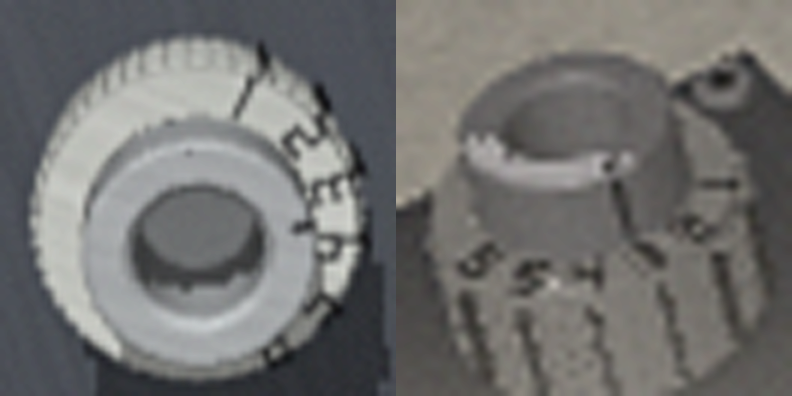

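```bash
python3 - <<'E'
from h import *
import pickle
w=pickle.load(open("w1.pkl","rb")); s=pickle.load(open("scene.pkl","rb"))
W=lambda x,y,z:ray(w,293+(x-2.5)/6,155+(y-2.5)/6,z)
S=lambda x,y,z:ray(s,155+(x-396-4)/9,184+(y-4)/9,z)
c=W(198,240,.07);print("mouth rim w",c,"bore",W(199,243,.069),"scene rim",S(570,118,.07),"sleeve top w",W(195,208,.05))
C=np.array([.511,-.1965])
an=lambda p:np.degrees(np.arctan2(*(p[:2]-C)[::-1])).round(1)
print("idx",an(W(302,226,.07)),an(S(612,168,.07)))
for n,x,y in[(1,245,95),(2,298,140),(3,322,190),(4,325,245),(5,325,305)]:print(n,an(W(x,y,.05)))
for n,x,y in[(1,720,185),(2,700,230),(3,650,252),(4,590,275),(5,530,280),(6,478,262)]:print(n,an(S(x,y,.05)))
E
```

```text
mouth rim w [ 0.5095044  -0.19406402  0.07      ] bore [ 0.50984996 -0.19487346  0.069     ] scene rim [ 0.50973336 -0.19724039  0.07      ] sleeve top w [ 0.50908437 -0.19319837  0.05      ]
idx 26.0 25.5
1 82.2
2 52.4
3 26.7
4 0.4
5 -24.0
1 83.3
2 53.2
3 29.1
4 -0.9
5 -27.0
6 -54.4
```

It's set to 3: the index is at 26° and number 3 sits at 27–29°. So the sleeve needs one click counter-clockwise. I'll go down and grip it.

{"op": "move_arm", "data": {
  "plan": [0.16,-0.28,-1,0,0,0,0.16,-0.28,-2,0,0,0,0.16,-0.28,-3,0,0,0,0.16,-0.28,-3.6,0,0,0,0.16,-0.28,-4.0,0,0,0,0.16,-0.28,-4.3,0,0,0,0.16,-0.28,-4.3,0,0,0,0.16,-0.28,-4.3,0,0,0]
}}

```text
time_s: 3.02
eef_pos: [0.5111, -0.1978, 0.0173]
eef_rot: [0.001, 0.645, 0.764, 0.0]
wrist_force: [-0.0, 0.3, -0.0]
opening: 0.994
grasp_force: 0.0
```

{"op": "move_arm", "data": {
  "plan": [0,0,0,0,0,0,0,0,0,0,0,0,0,0,0,0,0,0,0,0,0,0,0,0,0,0,0,0,0,0,0,0,0,0,0,0],
  "grip": 62
}}

```text
time_s: 3.78
eef_pos: [0.5106, -0.1982, 0.0178]
eef_rot: [0.0, 0.646, 0.764, -0.0]
wrist_force: [-5.1, 0.7, 9.4]
opening: 0.764
grasp_force: 65.3
```

{"op": "move_arm", "data": {
  "plan": [0,0,0,0,0,0.1,0,0,0,0,0,0.2,0,0,0,0,0,0.3,0,0,0,0,0,0.4,0,0,0,0,0,0.45,0,0,0,0,0,0.45,0,0,0,0,0,0.45,0,0,0,0,0,0.45]
}}

```text
time_s: 4.78
eef_pos: [0.5112, -0.1979, 0.0178]
eef_rot: [0.001, 0.459, 0.888, 0.0]
wrist_force: [-1.0, 2.0, 6.7]
opening: 0.758
grasp_force: 65.1
```

```bash
python3 - <<'E'
from h import *
o=ctrl.get_obs();print({k:np.round(o[k],3) for k in("eef_pos","wrist_force","torque","q","eef_rot")})
E
```

```text
{'eef_pos': array([ 0.511, -0.198,  0.018]), 'wrist_force': array([-1.042,  1.979,  6.672]), 'torque': array([ 0.436,  0.217, -0.091]), 'q': array([-5.860e-01,  4.120e-01,  1.805e+00,  1.000e-03,  9.230e-01,
       -1.203e+00]), 'eef_rot': array([0.001, 0.459, 0.888, 0.   ])}
```

{"op": "move_arm", "data": {
  "plan": [0,0,0,0,0,0,0,0,0,0,0,0,0,0,0,0,0,0,0,0,0,0,0,0],
  "grip": 85
}}

```text
time_s: 5.28
eef_pos: [0.5104, -0.1977, 0.0162]
eef_rot: [-0.0, 0.459, 0.888, -0.0]
wrist_force: [-0.2, 0.3, 0.9]
opening: 0.998
grasp_force: 0.0
```

{"op": "move_arm", "data": {
  "plan": [0,0,1,0,0,0,0,0,2,0,0,0,0,0,3,0,0,0,-0.6,1.6,3,0,0,0,-0.6,1.6,3,0,0,0,-0.6,1.6,3,0,0,0,-0.6,1.6,3,0,0,0]
}}

```text
time_s: 6.15
eef_pos: [0.4809, -0.1184, 0.1662]
eef_rot: [0.0, 0.459, 0.888, -0.0]
wrist_force: [-0.7, 0.2, 1.2]
opening: 0.996
grasp_force: 0.0
```

```bash
python3 - <<'E'
from h import *
import pickle
c=ctrl.camera("wrist"); save(c,"w2.png"); pickle.dump(c,open("w2.pkl","wb"))
s=ctrl.camera("scene"); pickle.dump(s,open("s2.pkl","wb"));t=ctrl.camera("top"); pickle.dump(t,open("t2.pkl","wb"))
o=ctrl.get_obs();print(o["eef_pos"],o["eef_rot"],o["q"])
u,v=map(int,proj(c,[.51,-.1965,.06]));print(u,v)
P=lambda c,x,y,w,h,k:cv2.resize(np.ascontiguousarray(c["pixels"][y:y+h,x:x+w,::-1]),None,fx=k,fy=k,interpolation=cv2.INTER_CUBIC)
x,y=max(0,u-48),max(0,v-48); print(x,y)
a=cv2.resize(P(c,x,y,96,96,4),(396,396))
cv2.imwrite("pics/crop3.png",np.clip(np.hstack([a,P(s,155,184,44,44,9)])*1.6,0,255).astype(np.uint8))
E
```

```text
[ 0.48071722 -0.11869348  0.1660425 ] [-1.40717782e-04  4.59492697e-01  8.88181531e-01 -9.90060556e-05] [-4.82144640e-01  7.33397463e-02  1.86682038e+00 -2.13731478e-04
  1.20171303e+00 -1.09801593e+00]
299 274
251 226
```

View pics/crop3.png

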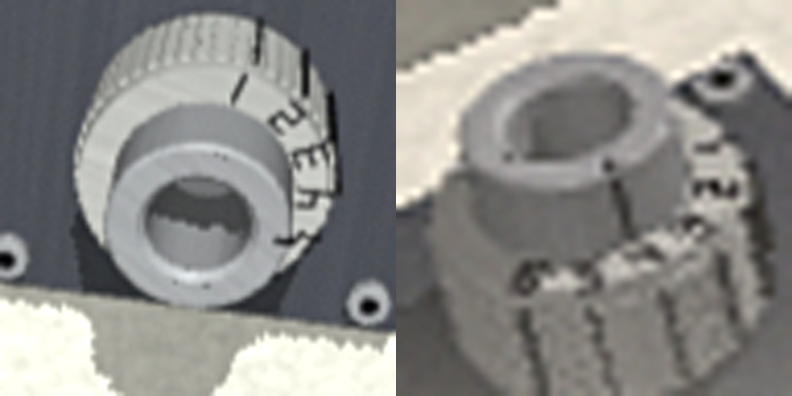

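The sleeve now reads 4: in the scene crop the index at (620,190) runs down to the "4" at (650,250). Next I'll refine the mouth position and locate the large punch.

```bash
python3 - <<'E'
from h import *
import pickle
w,t,s=[pickle.load(open(f+"2.pkl","rb")) for f in"wts"]
for x,y,z in((200,224,.07),(198,222,.069)):print("mouth w2",ray(w,251+x/4.125,226+y/4.125,z).round(4))
for x,y in((568,120),):print("mouth s2",ray(s,155+(x-400)/9,184+(y-4)/9,.07).round(4))
for c,u,v,z in((t,217.7,228.3,.084),(t,220,229,.04),(s,420.9,162.8,.084),(s,418.5,181.2,.04)):print(ray(c,u,v,z).round(4))
# row direction from tray edges
W=np.array([ray(t,u,v,.014)[:2] for u,v in((195,208),(318,187),(324,234),(202,255))]);d=np.diff(W,axis=0)
print(np.degrees(np.arctan2(d[:,1],d[:,0])),W.mean(0))
# punch blob by mask
for n,c,(x,y,a,b) in(("t",t,(205,212,32,34)),("s",s,(405,150,28,50))):
    g=cv2.cvtColor(c["pixels"],cv2.COLOR_RGB2GRAY)[y:y+b,x:x+a]
    for k in cv2.findContours((g>50).astype(np.uint8),0,2)[0]:
        if cv2.contourArea(k)>15: print(n,cv2.boundingRect(k),[round(q+o,1) for q,o in zip(cv2.minEnclosingCircle(k)[0],(x,y))],cv2.contourArea(k))
E
```

```text
mouth w2 [ 0.5104 -0.1957  0.07  ]
mouth w2 [ 0.5101 -0.1961  0.069 ]
mouth s2 [ 0.5103 -0.1976  0.07  ]
[0.5219 0.2733 0.084 ]
[0.5241 0.2787 0.04  ]
[0.5279 0.2767 0.084 ]
[0.5306 0.276  0.04  ]
[ -80.81735057 -173.28487831   99.11660278] [0.54459718 0.191986  ]
t (6, 8, 18, 17) [219.0, 228.5] 207.0
s (0, 0, 28, 47) [418.5, 171.2] 815.5
```

{"op": "move_arm", "data": {
  "plan": [0.88,7.8,0.7,0,0,-0.45,0.88,7.8,0.7,0,0,-0.45,0.88,7.8,0.7,0,0,-0.45,0.88,7.8,0.7,0,0,-0.45,0.88,7.8,0.7,0,0,-0.45,0.88,7.8,0.7,0,0,-0.45,0.88,7.8,0.7,0,0,-0.45,0.88,7.8,0.7,0,0,-0.45,0.88,7.8,0.7,0,0,-0.45,0.88,7.8,0.7,0,0,-0.45]
}}

```text
time_s: 7.55
eef_pos: [0.5246, 0.2708, 0.2009]
eef_rot: [-0.0, 0.646, 0.763, -0.0]
wrist_force: [0.3, -0.0, 0.5]
opening: 1.0
grasp_force: 0.0
```

```bash
python3 - <<'E'
from h import *
import pickle
c=ctrl.camera("wrist"); save(c,"w3.png"); pickle.dump(c,open("w3.pkl","wb"))
o=ctrl.get_obs();print(o["eef_pos"],o["eef_rot"],o["q"],c["origin"])
u,v=map(int,proj(c,[.525,.276,.06]));print(u,v)
x,y=u-50,min(v-50,300); print(x,y)
cv2.imwrite("pics/crop4.png",np.clip(np.hstack([cv2.resize(np.ascontiguousarray(c["pixels"][y:y+100,x:x+100,::-1]),(500,500),interpolation=2),]).astype(int)*1.3,0,255).astype(np.uint8))
E
```

```text
[0.52466911 0.27083353 0.201103  ] [-4.26578621e-05  6.46425669e-01  7.62976922e-01 -2.61547529e-04] [ 2.75786895e-01  2.42641686e-01  1.59630567e+00 -2.29324810e-04
  1.30312696e+00  1.10832072e-01] [0.51307665 0.34150878 0.34287763]
321 182
271 132
```

View pics/crop4.png

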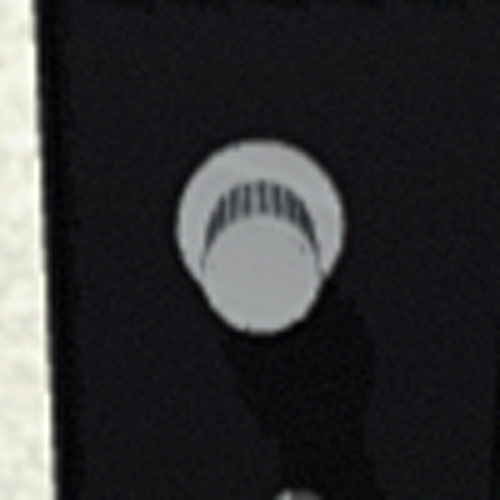

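The large punch is clear: its grip top is centred at (323.6,187) and its shoulder at (323.2,177) in wrist pixels.

```bash
python3 - <<'E'
from h import *
import pickle
w=pickle.load(open("w3.pkl","rb"))
for x,y,z in((263,275,.084),(261,225,.04)):print(ray(w,271+x/5-.5,132+y/5-.5,z).round(4))
E
```

```text
[0.5258 0.278  0.084 ]
[0.5256 0.2782 0.04  ]
```

{"op": "move_arm", "data": {
  "plan": [0.02,0.14,-1,0,0,0,0.02,0.14,-2,0,0,0,0.02,0.14,-2.6,0,0,0,0.02,0.14,-2.9,0,0,0,0.02,0.14,-3.1,0,0,0,0.02,0.14,-3.1,0,0,0,0.02,0.14,-3.1,0,0,0]
}}

```text
time_s: 8.48
eef_pos: [0.5265, 0.2795, 0.0477]
eef_rot: [0.001, 0.646, 0.764, 0.001]
wrist_force: [-0.6, 0.8, 0.8]
opening: 0.997
grasp_force: 0.0
```

{"op": "move_arm", "data": {
  "plan": [0,0,0,0,0,0,0,0,0,0,0,0,0,0,0,0,0,0,0,0,0,0,0,0,0,0,0,0,0,0,0,0,0,0,0,0,0,0,0,0,0,0,0,0,0,0,0,0,0,0,0,0,0,0,0,0,0,0,0,0],
  "grip": 15
}}

```text
time_s: 9.72
eef_pos: [0.5256, 0.2794, 0.0466]
eef_rot: [0.0, 0.646, 0.764, 0.0]
wrist_force: [-2.3, -0.5, 5.7]
opening: 0.243
grasp_force: 58.7
```

Gripped: the opening is 20.8 mm. I'll lift it straight up.

{"op": "move_arm", "data": {
  "plan": [0,0,0.3,0,0,0,0,0,0.8,0,0,0,0,0,1.5,0,0,0,0,0,2.4,0,0,0,0,0,2.4,0,0,0,0,0,2.4,0,0,0]
}}

```text
time_s: 10.48
eef_pos: [0.5248, 0.279, 0.1657]
eef_rot: [-0.0, 0.646, 0.764, -0.0]
wrist_force: [0.1, 0.6, -3.7]
opening: 0.244
grasp_force: 59.1
```

{"op": "move_arm", "data": {
  "plan": [-0.16,-1,0,0,0,0,-0.16,-2,0,0,0,0,-0.16,-3,0,0,0,0,-0.16,-4,0,0,0,0,-0.16,-5,0,0,0,0,-0.16,-6,0,0,0,0,-0.16,-7,0,-0.01,0.06,0,-0.16,-8,0,-0.02,0.12,0,-0.16,-8.9,0,-0.03,0.18,0,-0.16,-9.46,0,-0.035,0.207,0]
}}

```text
time_s: 11.72
eef_pos: [0.5163, -0.1953, 0.1639]
eef_rot: [-0.07, 0.642, 0.759, -0.081]
wrist_force: [-0.1, 0.0, -2.4]
opening: 0.245
grasp_force: 59.4
```

{"op": "move_arm", "data": {
  "plan": [0,0,-0.3,0,0,0,0,0,-0.5,0,0,0,0,0,-0.5,0,0,0,0,0,-0.5,0,0,0]
}}

```text
time_s: 12.22
eef_pos: [0.5175, -0.1929, 0.1414]
eef_rot: [-0.068, 0.642, 0.76, -0.08]
wrist_force: [-0.0, 0.0, -2.7]
opening: 0.245
grasp_force: 59.4
```

```bash
python3 - <<'E'
from h import *
import pickle
c=ctrl.camera("wrist"); pickle.dump(c,open("w4.pkl","wb"));s=ctrl.camera("scene"); pickle.dump(s,open("s4.pkl","wb"))
o=ctrl.get_obs();print(o["eef_pos"],o["eef_rot"],R.from_quat(o["eef_rot"][[1,2,3,0]]).as_matrix()[:,2],o["wrist_force"],o["opening"])
u,v=map(int,proj(c,[.51,-.196,.08]));us,vs=map(int,proj(s,[.51,-.196,.09]))
P=lambda c,x,y,w,h,k:cv2.resize(np.ascontiguousarray(c["pixels"][y:y+h,x:x+w,::-1]),None,fx=k,fy=k,interpolation=2)
x,y=u-40,min(v-60,280);xs,ys=us-40,vs-60;print(x,y,xs,ys)
cv2.imwrite("pics/crop5.png",np.clip(np.hstack([P(c,x,y,80,120,5),P(s,xs,ys,80,120,5)])*1.5,0,255).astype(np.uint8))
E
```

```text
[ 0.51783994 -0.19335316  0.14192158] [-0.06702761  0.64185262  0.75969982 -0.07992937] [-0.20444748 -0.03540096 -0.97823719] [-0.12626275  0.59749462 -2.74124404] 0.2395358044845025
287 155 132 128
```

View pics/crop5.png

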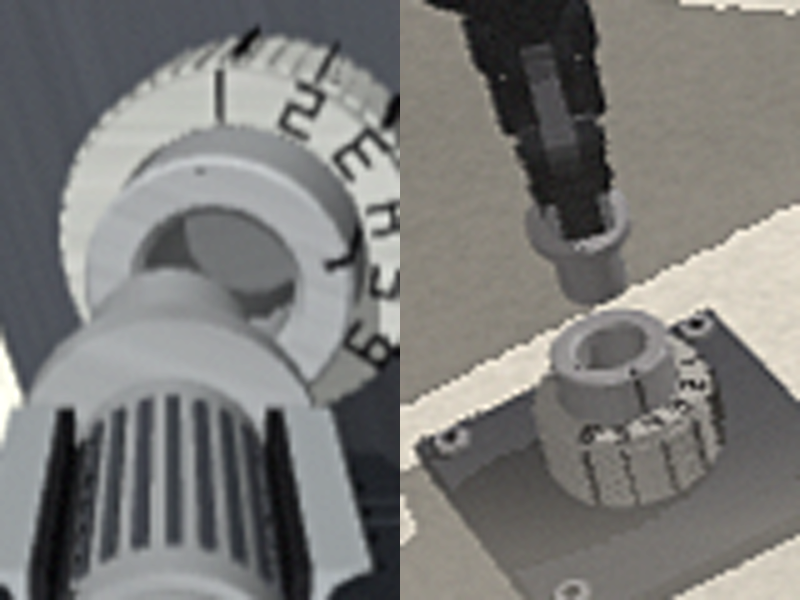

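In the scene half, the leaning shank foot is at about (591,290) in the crop, above the rim at (611,345). In the wrist half, the rim spans x 88–355 and the shank sits in front of it. I'll compare these with the kinematic predictions.

```bash
python3 - <<'E'
from h import *
import pickle
w=pickle.load(open("w4.pkl","rb"));s=pickle.load(open("s4.pkl","rb"))
def circ(c,o,p,r,n=np.array([0,0,1.])):
    a=np.cross(n,[0,1,0]);a/=np.linalg.norm(a);b=np.cross(n,a)
    q=np.array([proj(c,p+r*(np.cos(t)*a+np.sin(t)*b)) for t in np.linspace(0,6.28,73)])
    q=(q-o)*5+2;return "u %.0f..%.0f v %.0f..%.0f"%(q[:,0].min(),q[:,0].max(),q[:,1].min(),q[:,1].max())
tz=np.array([-.20445,-.0354,-.97824]);T=np.array([.51784,-.19335,.14192])
for nm,c,o in(("w",w,(287,155)),("s",s,(132,128))):
    for M in([.5102,-.1962,.07],):
        print(nm,"rim",circ(c,o,np.array(M),.022),"bore",circ(c,o,np.array(M),.0143))
    for dy in(0,-.0014):
        D=np.array([0,dy,0])
        print(dy,"foot",circ(c,o,T+D+.0426*tz,.012,-tz),"shoulder low",circ(c,o,T+D+.0126*tz,.018,-tz),"sh top",circ(c,o,T+D+.0066*tz,.018,-tz))
E
```

```text
w rim u 81..354 v 150..412 bore u 127..305 v 198..368
0 foot u 84..257 v 261..423 shoulder low u 18..322 v 292..571 sh top u 13..327 v 310..598
-0.0014 foot u 82..255 v 271..432 shoulder low u 16..320 v 304..581 sh top u 11..325 v 322..608
s rim u 154..274 v 308..385 bore u 175..253 v 321..371
0 foot u 167..235 v 255..307 shoulder low u 135..239 v 189..267 sh top u 132..236 v 178..256
-0.0014 foot u 164..231 v 256..307 shoulder low u 131..235 v 190..267 sh top u 128..232 v 179..256
```

The predictions agree to within about 1 mm, so I'll lower it while it leans, slowly near the mouth.

{"op": "move_arm", "data": {
  "plan": [0,0,-0.2,0,0,0,0,0,-0.4,0,0,0,0,0,-0.5,0,0,0,0,0,-0.54,0,0,0,0,0,-0.56,0,0,0,0,0,-0.58,0,0,0,0,0,-0.58,0,0,0,0,0,-0.58,0,0,0]
}}

```text
time_s: 13.32
eef_pos: [0.5175, -0.1938, 0.1124]
eef_rot: [-0.067, 0.642, 0.759, -0.08]
wrist_force: [-0.4, -0.6, -3.1]
opening: 0.242
grasp_force: 59.4
```

{"op": "move_arm", "data": {
  "plan": [0,0,-0.02,0,0,0,0,0,-0.04,0,0,0,0,0,-0.05,0,0,0,0,0,-0.05,0,0,0]
}}

```text
time_s: 13.82
eef_pos: [0.5174, -0.1937, 0.1097]
eef_rot: [-0.068, 0.642, 0.759, -0.08]
wrist_force: [0.1, -0.7, -2.4]
opening: 0.241
grasp_force: 59.4
```

Its lower edge is about 4 mm in with no contact force. I'll probe sideways to centre it.

{"op": "move_arm", "data": {
  "plan": [0,0.03,0,0,0,0,0,0.03,0,0,0,0,0,0.03,0,0,0,0]
}}

```text
time_s: 14.2
eef_pos: [0.5175, -0.1927, 0.1099]
eef_rot: [-0.067, 0.642, 0.759, -0.08]
wrist_force: [-0.6, -3.0, -2.2]
opening: 0.243
grasp_force: 59.4
```

{"op": "move_arm", "data": {
  "plan": [0,-0.03,0,0,0,0,0,-0.06,0,0,0,0,0,-0.06,0,0,0,0,0,-0.06,0,0,0]
}}

```text
schema error: expected a multiple of 6 numbers
```

{"op": "move_arm", "data": {
  "plan": [0,-0.03,0,0,0,0,0,-0.06,0,0,0,0,0,-0.06,0,0,0,0,0,-0.06,0,0,0,0]
}}

```text
time_s: 14.7
eef_pos: [0.5174, -0.195, 0.1097]
eef_rot: [-0.068, 0.642, 0.759, -0.08]
wrist_force: [-0.9, 0.9, -2.5]
opening: 0.243
grasp_force: 59.4
```

The bore's sides show up at about ±1 mm, so the centre is near y = -0.1942 while it leans. I'll straighten in two stages with the foot kept in the bore.

{"op": "move_arm", "data": {
  "plan": [0,0.02,0,0,0,0,-0.022,0.013,0,0.006,-0.035,0,-0.044,0.006,0,0.012,-0.07,0,-0.066,0,0,0.0175,-0.1035,0,-0.066,0,0,0.0175,-0.1035,0,-0.066,0,0,0.0175,-0.1035,0]
}}

```text
time_s: 15.45
eef_pos: [0.5141, -0.1954, 0.11]
eef_rot: [-0.034, 0.645, 0.762, -0.04]
wrist_force: [0.3, 0.2, -2.0]
opening: 0.237
grasp_force: 59.4
```

{"op": "move_arm", "data": {
  "plan": [-0.025,-0.003,-0.01,0.006,-0.035,0,-0.05,-0.006,-0.02,0.012,-0.07,0,-0.076,-0.006,-0.028,0.0175,-0.1035,0,-0.076,-0.006,-0.028,0.0175,-0.1035,0,-0.076,-0.006,-0.028,0.0175,-0.1035,0]
}}

```text
time_s: 16.08
eef_pos: [0.5104, -0.1957, 0.1086]
eef_rot: [0.0, 0.646, 0.764, -0.0]
wrist_force: [0.3, 0.2, -1.8]
opening: 0.24
grasp_force: 59.4
```

```bash
python3 - <<'E'
from h import *
o=ctrl.get_obs();print({k:np.round(o[k],4) for k in("eef_pos","wrist_force","torque","eef_rot")},R.from_quat(o["eef_rot"][[1,2,3,0]]).as_matrix()[:,2])
E
```

```text
{'eef_pos': array([ 0.5104, -0.1957,  0.1086]), 'wrist_force': array([ 0.3345,  0.1511, -1.7586]), 'torque': array([-0.0091,  0.0268,  0.0282]), 'eef_rot': array([ 2.000e-04,  6.458e-01,  7.635e-01, -0.000e+00])} [ 2.02196771e-04 -2.74808625e-04 -9.99999942e-01]
```

It's upright with almost no force. I'll slide it down in small steps.

{"op": "move_arm", "data": {
  "plan": [0,0,-0.02,0,0,0,0,0,-0.04,0,0,0,0,0,-0.06,0,0,0,0,0,-0.06,0,0,0]
}}

```text
time_s: 16.58
eef_pos: [0.5103, -0.1954, 0.1052]
eef_rot: [-0.0, 0.646, 0.764, -0.0]
wrist_force: [0.3, -0.2, -3.1]
opening: 0.241
grasp_force: 59.4
```

{"op": "move_arm", "data": {
  "plan": [0,0,-0.03,0,0,0,0,0,-0.06,0,0,0,0,0,-0.1,0,0,0,0,0,-0.14,0,0,0,0,0,-0.18,0,0,0,0,0,-0.22,0,0,0,0,0,-0.22,0,0,0]
}}

```text
time_s: 17.45
eef_pos: [0.5102, -0.1954, 0.0941]
eef_rot: [-0.0, 0.646, 0.764, -0.0]
wrist_force: [0.3, -0.8, -2.2]
opening: 0.242
grasp_force: 59.4
```

{"op": "move_arm", "data": {
  "plan": [0,0,-0.04,0,0,0,0,0,-0.08,0,0,0,0,0,-0.12,0,0,0,0,0,-0.16,0,0,0,0,0,-0.19,0,0,0,0,0,-0.19,0,0,0]
}}

```text
time_s: 18.2
eef_pos: [0.5103, -0.1955, 0.0847]
eef_rot: [-0.0, 0.646, 0.764, -0.0]
wrist_force: [-1.0, 0.8, -2.6]
opening: 0.24
grasp_force: 59.4
```

{"op": "move_arm", "data": {
  "plan": [0,0,-0.02,0,0,0,0,0,-0.03,0,0,0,0,0,-0.04,0,0,0,0,0,-0.04,0,0,0]
}}

```text
time_s: 18.7
eef_pos: [0.5104, -0.1955, 0.0829]
eef_rot: [-0.0, 0.646, 0.764, 0.0]
wrist_force: [0.3, 0.2, -2.8]
opening: 0.246
grasp_force: 59.4
```

Nearly home, at about 0.083. I'll keep lowering in half-millimetre steps until it touches.

{"op": "move_arm", "data": {
  "plan": [0,0,-0.01,0,0,0,0,0,-0.02,0,0,0,0,0,-0.02,0,0,0]
}}

```text
time_s: 19.08
eef_pos: [0.5104, -0.1956, 0.0826]
eef_rot: [0.0, 0.646, 0.764, -0.0]
wrist_force: [-3.2, 2.1, 5.7]
opening: 0.239
grasp_force: 60.0
```

It touched at 0.0826, which is the predicted home height, with about 8 N. I'll release and retreat straight up.

{"op": "move_arm", "data": {
  "plan": [0,0,-0.01,0,0,0,0,0,-0.01,0,0,0]
}}

```text
time_s: 19.32
eef_pos: [0.5105, -0.1956, 0.0826]
eef_rot: [0.0, 0.646, 0.764, -0.0]
wrist_force: [-4.4, 2.6, 9.3]
opening: 0.242
grasp_force: 60.5
```

{"op": "move_arm", "data": {
  "plan": [0,0,0,0,0,0,0,0,0,0,0,0,0,0,0,0,0,0,0,0,0,0,0,0,0,0,0,0,0,0],
  "grip": 60
}}

```text
time_s: 19.95
eef_pos: [0.5104, -0.1956, 0.0813]
eef_rot: [0.0, 0.646, 0.764, -0.0]
wrist_force: [-0.2, -1.0, 0.1]
opening: 0.7
grasp_force: 0.0
```

{"op": "move_arm", "data": {
  "plan": [0,0,0.3,0,0,0,0,0,0.8,0,0,0,0,0,1.6,0,0,0,0,0,2.4,0,0,0,0,0.8,2.6,0,0,0,0,1.6,2.6,0,0,0,0,1.6,2.6,0,0,0,0,1.6,2.6,0,0,0]
}}

```text
time_s: 20.95
eef_pos: [0.5106, -0.1158, 0.2122]
eef_rot: [0.001, 0.645, 0.764, -0.0]
wrist_force: [-0.3, 0.2, 0.5]
opening: 0.704
grasp_force: 0.0
```

```bash
python3 - <<'E'
from h import *
s=ctrl.camera("scene");c=ctrl.camera("wrist");t=ctrl.camera("top")
P=lambda c,x,y,w,h,k:cv2.resize(np.ascontiguousarray(c["pixels"][y:y+h,x:x+w,::-1]),None,fx=k,fy=k,interpolation=2)
u,v=map(int,proj(c,[.51,-.196,.08]));y=max(0,min(v-48,304))
im=np.vstack([np.hstack([cv2.resize(P(s,145,155,64,64,6),(400,300)) if 0 else P(s,140,150,66,50,6)[:300,:396],P(c,u-33,y,66,50,6)[:300,:396]]),np.hstack([P(t,195,180,132,100,3),P(s,300,150,132,100,3)])])
cv2.imwrite("pics/fin.png",np.clip(im*1.5,0,255).astype(np.uint8))
o=ctrl.get_obs();print(o["time_s"],o["eef_pos"],o["wrist_force"])
E
```

```text
21.1 [ 0.51040007 -0.11643466  0.21154675] [-0.40180747 -0.2591911  -1.28851558]
```

View pics/fin.png

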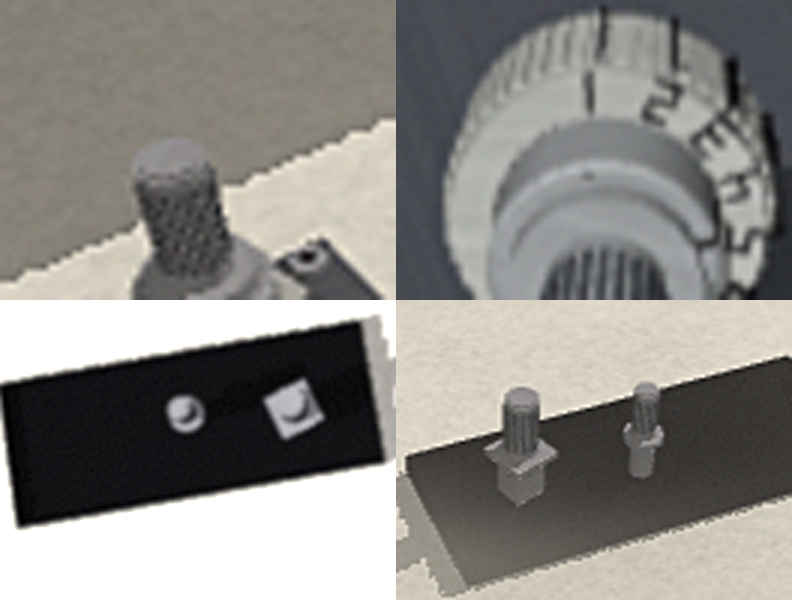

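The punch stands upright with its shoulder flat on the die, the sleeve is still on 4, and the other punches haven't moved. Handing in.

```bash
python3 -c "
from bench import ctrl
print(ctrl.hand_in())"
```

```text
the job is handed in; nothing more can be done
None
```

The depth sleeve was turned from 3 to 4 with the bore empty; the large round punch was then started leaning about 12°, straightened, slid down until its shoulder met the die and released, and the job was handed in at about 21 s, though I don't know how it was judged.

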